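Run the shutter: key into the sticky lock, a quarter turn, and hold

ROBOT

A 6-joint arm with a two-finger parallel gripper is mounted at the origin on a cart in front of the work surface, level with it; the furniture and walls round the work are solid. World frame = base frame: x ahead of the robot, y to its left, z up, the work surface at z = 0. Lengths are in m, angles in rad, forces in N, time in s.
With the tool pointing down it reaches from about 0.375 to 0.925 m from the base axis. Payload 5.7 kg.
Tool frame: the origin (TCP) lies at the centre of the arm's flange, where the gripper is bolted on; the fingertips stand 182 mm ahead of it and the grasp point (between the pads) lies 163 mm ahead of it; z points along the fingers, y is the line along which they close (so a half turn about z gives the same grasp; the last joint's range is limited). The gripper opens to 88 mm and grips with 3 to 60 N. Pads are 20 mm wide; open, the fingers measure 115 mm over their backs; the gripper's body (75 mm by 178 mm) begins 61 mm behind the grasp point.
Start: joints at [1.188, 0.359, 1.51, -0, 1.272, -0.115], TCP at [0.159, 0.579, 0.405] pointing down, gripper open.
Joint ranges: [-2.97, 2.97], [-1.01, 2.36], [0.21, 2.38], [-0.96, 4.11], [0.2, 2.71], [-2.98, 2.98]. Speed limits (rad/s): [2.39, 2.39, 3.14, 3.14, 3.14, 3.14].

INTERFACE

Orientations are given as a 3x3 rotation matrix whose columns are the frame's x, y, z axes.
In Python, from cell import get_state, get_image, sign_off gives the robot as it stands. The module is installed in compiled form; this text tells all that it offers.
- The arm moves only by the tool servo_tool, never from a script. Its argument "targets" is a list that holds one entry, the list of rows, each a list of 4 numbers: the shift along the tool's x, y, z normalised to -1 to 1, where 1 is 20 cm, then the turn about the tool's z normalised to -1 to 1, where 1 is 180 degrees. A call has exactly 10 rows; each row is the pose to reach, as a shift and turn from the pose commanded when the call began, along the tool's axes at that moment, turning the shorter way round; what a row does not reach only later rows make up. A row lasts 1/10 s, in which the tool goes at most 50 mm and 8.59 degrees, less where a joint would pass 70% of its speed; a pose out of reach is approached as far as the arm can. A call with a number of a shift or a turn outside -1 to 1 is refused whole. A call with a gripper value outside its range is refused whole. "claw" is the opening, from -1 (shut) to 1 (fully open), so that 0 is half open, set as the call begins (left out, the last holds). The fingers move at their own pace and stop on an object; "squeeze" is the grip in N (left out, the last holds). Time passes only in rows, so rows that repeat a pose let the fingers close, or fill a call up. It gives the time, the measured TCP pose, the force, the opening and the grip force at its end, in the units of the state.
- get_state(): the state, without advancing time (a new reading comes with each control period).
- get_image(name): name is "side" or "top"; returns a dict with "image" (420x560x3 uint8, red, green, blue), "vfov" (degrees; the focal length in pixels is half the picture's height over the tangent of half this angle, whatever the lens; pixels are square), "cx", "cy" (the principal point, pixels), "k1" (the pictures are not rectified: a ray, as slopes to the right and down, at radius r is drawn at 1 + k1 r^2 times it, then the intrinsics apply), "rvec" (rotation vector, rad) and "tvec" (3), from world to camera coordinates, as OpenCV has them. Camera axes: x right, y down, z forward; pixel columns grow to the right and rows downward; lengths in m; the calibration is good to about 2 mm. A picture is of the moment at which its call begins. There is no depth.
- sign_off(): hands the job in; it is judged then, once.
The state is a dict: "time": time; "joints": joint angles; "qd": joint speeds; "tau": joint torques, N m; "eef_pos": TCP position; "orientation": TCP orientation; "force": force on the tool from outside, world axes, zero at the start; "moment": the same for the moment, N m; "gripper_width": finger opening in m; "grasp_force": force on a finger pad.
Only numpy, scipy, OpenCV 4.12 (cv2) and the standard library are available. Lean on these libraries where they do the work, as an engineer would, in place of code of your own. Each camera call takes 0.05 s, during which the arm holds its last target. There are 200 camera calls.

TASK

Run the roller shutter for opening time: take the red-headed key out of the wooden block, push its blade fully home into the lock on top of the grey switch box (the tumblers stick, so wiggle the key left and right until it drops past them), turn it clockwise a quarter turn against the return spring, and finish while still holding the key in your grip, turned and fully in, because the switch springs back if let go. Leave the blue key, the bell, the jam jar and the ramekin where they are.

Things in the scene. Friction and masses are not known exactly. Their poses are not given: they have to be found in the camera images.
- red_key: Key with red plastic head, upright, blade down in a slot of the block. Origin: centre of the shoulder (underside of the head); z up, y along its width, x across its thickness. Head 8 mm thick, 0 to 40 mm above the origin, 34 mm wide (18 in the lowest 4 mm). Steel blade 4 mm thick, 12 mm wide, square-ended, 0 to 30 mm below the origin; half a turn makes no difference. 45 g, loose in its slot.
- blue_key: The same key with a blue head, in the other slot of the block (which is which varies). To be left there.
- key_block: Fixed wooden block 44 x 130 x 45 mm (x, y, z) on a 50 x 136 mm foot, origin at the centre of its underside; two key slots in its top, 70 mm apart along its y. The keys' shoulders rest on its top, their widths along its y.
- switch_box: Fixed grey steel key-switch box 110 x 96 x 67 mm (x, y, z) on a 126 x 80 mm foot, black cable gland on its +x side, 42 mm wide steel collar with the brass lock face in the middle of its top, 70 mm up. Origin at the centre of its underside. A green lamp, 14 mm wide and 74 mm up, stands 36 mm to the +y side of the lock.
- keyhole (a point): Mouth of the keyway, centre of the lock face, 70 mm up. Axes as the box: slot (and blade width) along its y, z up. Slot 6.5 x 14.5 mm, with a 45 degree funnel 10.5 x 18.5 mm at the mouth. The key is home when its shoulder rests on the face (key origin at this point), blade 30 mm in. The face turns along with the key.
- tumblers (a point): 6.5 mm below the keyhole: first sticky tumbler disc; the second begins at 13.5 mm. Slots 5.6 x 14 mm, 0.45 to 0.65 rad off the slot line, to opposite sides. A straight push stops there: ease off, twist some way, turn 0.15 rad back to free the blade (passed discs pinch it, turning with it at 0.025 Nm each), press (10 N); so on both ways up to 0.75 rad. It drops within 0.1 rad of that slot.
- rotor (a joint): Switch rotor (rad): its top lies 20.5 mm below the keyhole, its slot (5.4 x 13.8 mm, 1.2 mm funnel) on the slot line; the key must be brought back to that line to drop in. 0 at rest, grows clockwise from above, end stop 1.57. Only a key that is fully in turns it, with about 0.1 rad of play, so the key turns 1.45 to 1.67. Spring back to 0: 0.02 Nm at rest, 0.07 Nm at the stop.
- counter_bell: Counter bell with a chromed dome, 84 mm across, 58 mm high, loose; origin at the centre of its underside. To be left alone.
- jam_jar: Jam jar with red lid, 65 mm across, 97 mm high, loose; origin at the centre of its underside. To be left alone.
- ramekin: Small white porcelain pot, 68 mm across, 37 mm high, loose; origin at the centre of its underside. To be left alone.
Not all that is in view belongs to the job. Of the things like the red_key, leave any that is yellow; of the rest the smaller one is meant.

How it is judged:
On the way, in this order (a step that is already met when the one before it is completed fails the run):
1. the red key is lifted out of the block (z of red_key in the frame of key_block above 0.077 m and contact force between the fingers and red_key above 0.5 N), for 0.1 s.
2. the red key is fully home in the lock, the switch not yet turned (horizontal distance between red_key and keyhole below 0.003 m and z of red_key in the frame of keyhole between -0.004 and 0.002 m and angle between red_key's own z axis and vertical below 0.1 rad and value of joint rotor below 0.5 rad), for 0.1 s.
At the end, for the whole second after the job is handed in: Red key home in the lock (shoulder within 2 mm of the face, 3 mm of centre, upright within 0.1 rad), rotor turned clockwise beyond 1.3 rad (stop 1.57), fingers still gripping the key; blue key within 15 mm and bell, jar, ramekin within 30 mm of their places, upright (value of joint rotor above 1.3 rad and contact force between the fingers and red_key above 1 N and horizontal distance between red_key and keyhole below 0.003 m and z of red_key in the frame of keyhole between -0.004 and 0.002 m and angle between red_key's own z axis and vertical below 0.1 rad and distance of blue_key from where it was at the start of the episode below 0.015 m and distance of each of counter_bell, jam_jar, ramekin from where it was at the start of the episode below 0.03 m and angle between each of blue_key, counter_bell, jam_jar, ramekin's own z axis and vertical below 0.25 rad); the arm keeps its last pose, push and grip.
It fails at once if the blue key is pulled out or knocked (distance of blue_key from where it was at the start of the episode above 0.015 m).
It fails at once if the bell, the jar or the ramekin is shoved about or knocked over (distance of any of counter_bell, jam_jar, ramekin from where it was at the start of the episode above 0.03 m or angle between any of counter_bell, jam_jar, ramekin's own z axis and vertical above 0.25 rad).
It also fails if it takes over 58 s, if anything falls off the work surface, if the arm or the gripper's body presses on something with over 40 N, if the wrist force passes 120 N, or if a joint passes its speed limit or range.

## Working session

There is one attempt and no reset: what is moved stays moved. The work goes in short steps, Python scripts to look and compute and a tool call to move; the robot and the scene stay as the last step left them, time stands still between calls to the robot, and variables do not carry over. Pictures are saved under pics/ and viewed, at most 10 in all, crops included, and the job is handed in when it is done.

Besides the shell and the picture viewer there is one more tool, called after "Call:" by a JSON object that holds its "fn" and its "kwargs", one argument or row to a line. servo_tool: Moves the arm, as the interface text tells. Scaled input: -1 to 1 covers 20 cm each way for a shift and 180 degrees each way for a turn. Its arguments: {"type":"object","properties":{"targets":{"type":"array"},"claw":{"type":"number"},"squeeze":{"type":"number"}},"required":["targets"]}

```bash
mkdir -p pics; python3 - <<'E'
from cell import *
import cv2,pickle
d={}
for n in("side","top"):
    r=get_image(n);d[n]=r;cv2.imwrite(f"pics/{n}0.png",r["image"][:,:,::-1])
    print(n,{k:v for k,v in r.items() if k!="image"})
pickle.dump(d,open("d0.pkl","wb"))
print(get_state())
E
```

```text
side {'vfov': 42.19165432938662, 'cx': 289.24091423786933, 'cy': 213.4495704348569, 'k1': -0.19833841597374516, 'rvec': array([ 0.5723448 , -2.40772377,  1.47013331]), 'tvec': array([0.49434135, 0.14773456, 0.84837191])}
top {'vfov': 54.13687850043497, 'cx': 277.62532222498794, 'cy': 206.45512259277606, 'k1': 0.015274865632928465, 'rvec': array([ 2.14840357, -2.16861655,  0.05817566]), 'tvec': array([0.06109215, 0.51253471, 0.86636867])}
{'time': 0.1, 'joints': array([ 1.18792320e+00,  3.59419075e-01,  1.51131406e+00,  1.99728758e-05,
        1.27251322e+00, -1.15068850e-01]), 'qd': array([ 0.00010279, -0.00300261, -0.0039039 ,  0.0003862 ,  0.00156156,
       -0.00073583]), 'tau': array([ 2.03004688e-04, -5.16358709e+01, -2.71404701e+01,  6.74876757e-02,
        2.77323037e-02, -3.23378367e-05]), 'eef_pos': array([0.1586326 , 0.57831392, 0.40390555]), 'orientation': array([[-9.64352616e-01,  2.64619781e-01, -6.35510473e-04],
       [ 2.64620461e-01,  9.64351430e-01, -1.52683394e-03],
       [ 2.08824972e-04, -1.64057537e-03, -9.99998632e-01]]), 'force': array([ 0.01426267,  0.15752039, -0.8488482 ]), 'moment': array([ 0.05326601,  0.0130155 , -0.00102034]), 'grasp_force': 0.0, 'gripper_width': 0.08791294237536407}
```

View pics/side0.png

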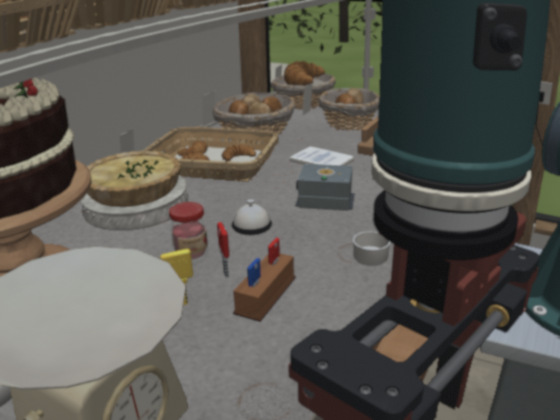

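View pics/top0.png

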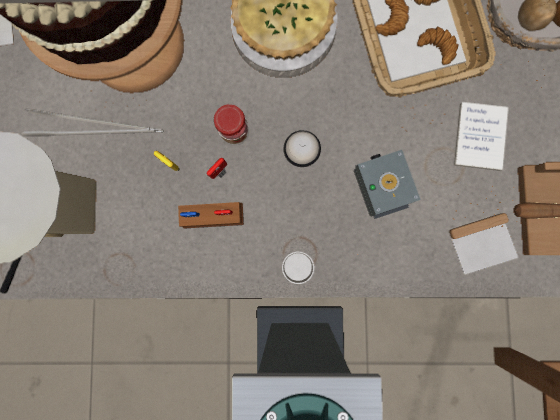

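The side view shows the block with the blue head at (254,271) and the red head at (273,250). The larger red decoy is at (223,240), the yellow one at (177,262), the switch box at (326,187) and the ramekin at (370,247). In the top view the block is at (210,214), the red key at (222,212), the blue key at (188,214), the lock at (389,182) and the lamp at (372,187).

```bash
python3 - <<'E'
import cv2,pickle,numpy as np
d=pickle.load(open("d0.pkl","rb"))
t=d["top"]["image"][:,:,::-1];s=d["side"]["image"][:,:,::-1]
a=cv2.resize(t[190:240,170:250],(800,500),interpolation=cv2.INTER_CUBIC)
b=cv2.resize(t[145:220,350:425],(600,600),interpolation=cv2.INTER_CUBIC)
c=cv2.resize(s[225:325,225:305],(480,600),interpolation=cv2.INTER_CUBIC)
cv2.imwrite("pics/a.png",a);cv2.imwrite("pics/b.png",b);cv2.imwrite("pics/c.png",c)
E
```

```text
(no output)
```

View pics/a.png

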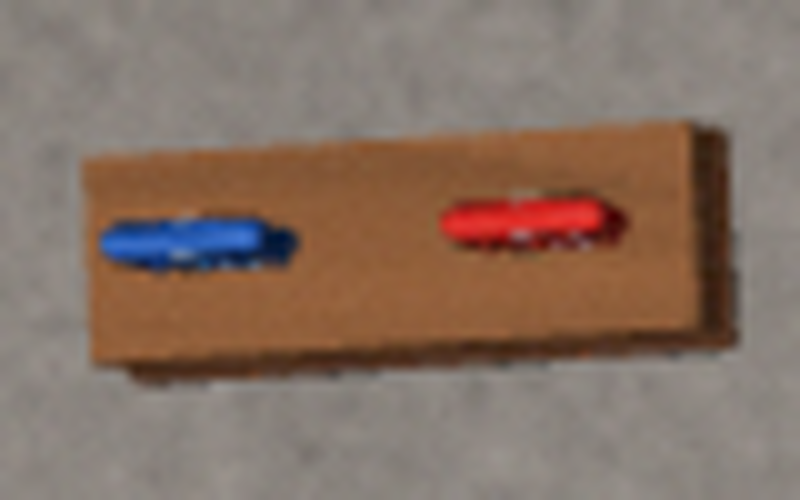

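View pics/b.png

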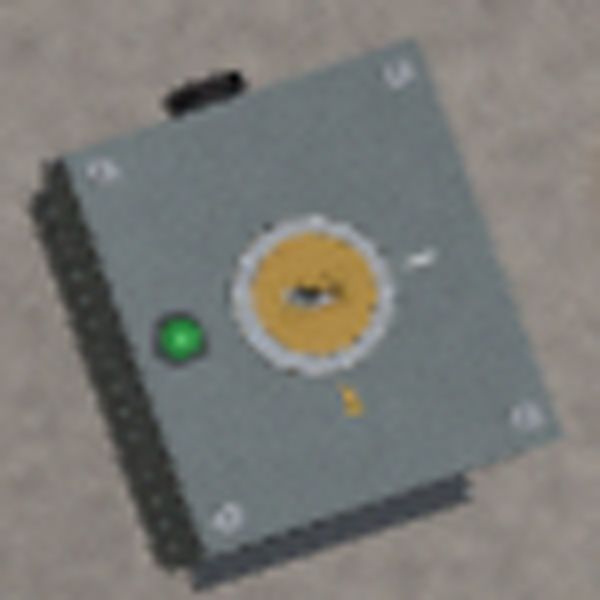

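View pics/c.png

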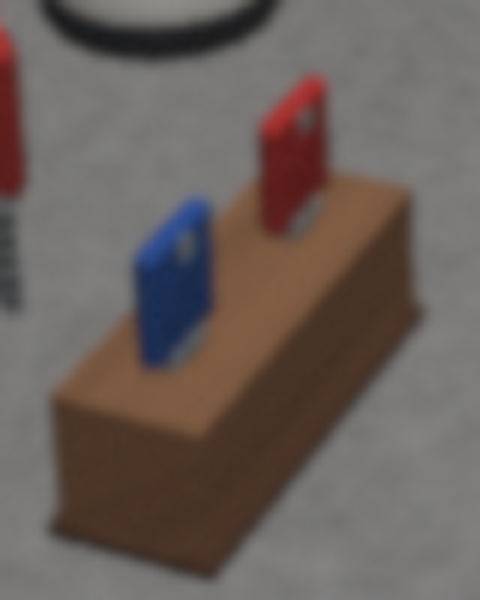

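The crops give these points:
- **Crop a:** block top corners at (85,160), (690,122), (700,330), (92,362). The red head's top edge runs from (442,222) to (607,215), and the blue head is on the left.
- **Crop b:** box top corners at (58,158), (415,40), (560,432), (205,553), with the lock centre at (316,293) and the lamp at (181,338).
- **Crop c:** confirms that both keys stand upright in the block.

```bash
cat > h.py <<'E'
import numpy as np,cv2
def cam(r):
    f=210/np.tan(np.radians(r["vfov"]/2));K=np.array([[f,0,r["cx"]],[0,f,r["cy"]],[0,0,1]])
    return K,np.array([r["k1"],0,0,0.]),r["rvec"],r["tvec"]
def toworld(r,uv,z):
    K,D,rv,tv=cam(r);n=cv2.undistortPoints(np.array(uv,float).reshape(-1,1,2),K,D)[:,0]
    R=cv2.Rodrigues(rv)[0];d=np.c_[n,np.ones(len(n))]@R;o=-R.T@tv
    return o+d*((z-o[2])/d[:,2])[:,None]
def proj(r,P):
    K,D,rv,tv=cam(r);return cv2.projectPoints(np.array(P,float).reshape(-1,1,3),rv,tv,K,D)[0][:,0]
def crop(uv,s,u0,v0): return (np.array(uv,float)+.5)/s-.5+[u0,v0]
E
python3 - <<'E'
from h import *;import pickle
np.set_printoptions(precision=4,suppress=True)
d=pickle.load(open("d0.pkl","rb"));t=d["top"];s=d["side"]
B=toworld(t,crop([(85,160),(690,122),(700,330),(92,362)],10,170,190),.045)
print("block",B[:,:2].tolist(),B.mean(0),"len",np.linalg.norm(B[0]-B[1]),np.linalg.norm(B[1]-B[2]))
v=(B[0]-B[1]+B[3]-B[2]);bl=np.arctan2(v[1],v[0]);print("block y yaw",bl)
k=toworld(t,crop([(442,222),(607,215)],10,170,190),.085);print("red head",k,k.mean(0),np.linalg.norm(k[0]-k[1]))
by=np.array([np.cos(bl),np.sin(bl),0]);print("slots from block",B.mean(0)-.035*by)
S=toworld(t,crop([(58,158),(415,40),(560,432),(205,553)],8,350,145),.067)
print("box",S.mean(0),[np.linalg.norm(S[i]-S[i-1]) for i in range(4)])
v=(S[0]-S[1]+S[3]-S[2]);x=(S[0]-S[3]+S[1]-S[2]);print("y yaw",np.arctan2(v[1],v[0]),"x yaw+pi/2",np.arctan2(x[1],x[0])+np.pi/2)
L=toworld(t,crop([(316,293)],8,350,145),.070)[0];G=toworld(t,crop([(181,338)],8,350,145),.074)[0]
print("lock",L,"lamp",G,"yaw",np.arctan2(*(G-L)[1::-1]),np.linalg.norm((G-L)[:2]))
# side view check
P=B.mean(0)-.035*by
print("side pred red head top ends",(proj(s,[P+[0,0,.04]+.017*by,P+[0,0,.04]-.017*by])-[225,225]+.5)*6-.5)
print("block corners side",(proj(s,B)-[225,225]+.5)*6-.5)
print("lock side",proj(s,[L]), "box top corners side",proj(s,S).tolist())
E
```

```text
block [[0.5154666575786397, 0.2680064413115038], [0.5221441198940484, 0.13853692175618332], [0.47791009306545884, 0.13637897850154648], [0.4723776943091735, 0.26589722539390087]] [0.497  0.2022 0.045 ] len 0.12964160210695955 0.04428663284290887
block y yaw 1.6179059929004544
red head [[0.4983 0.1837 0.085 ]
 [0.4993 0.1501 0.085 ]] [0.4988 0.1669 0.085 ] 0.033583134154677785
slots from block [0.4986 0.1672 0.045 ]
box [ 0.5583 -0.1724  0.067 ] [np.float64(0.10825410836042285), np.float64(0.09657706903935875), np.float64(0.10718088643680615), np.float64(0.09516774535272195)]
y yaw 1.885343270568435 x yaw+pi/2 1.8903537735380702
lock [ 0.5583 -0.1735  0.07  ] lamp [ 0.5466 -0.1383  0.074 ] yaw 1.89067932543931 0.0371373010232768
side pred red head top ends [[261.2178 123.1986]
 [316.5026  65.9078]]
block corners side [[ 47.0867 391.1208]
 [270.3644 152.6968]
 [411.0302 184.0016]
 [196.2607 430.5287]]
lock side [[324.5809 170.3581]] box top corners side [[296.49888448585045, 179.33414916698842], [303.11564215186434, 162.65066776326805], [350.2225350352521, 164.86528018615104], [347.6558118987631, 181.66770365791342]]
```

Call:
{"fn": "servo_tool", "kwargs": {
  "targets": [
    [[-0.05,-0.05,0,0.04],[-0.14,-0.14,0,0.08],[-0.26,-0.26,0,0.12],[-0.38,-0.38,0,0.16],[-0.5,-0.5,0,0.2],[-0.62,-0.62,0,0.24],[-0.74,-0.74,0,0.28],[-0.86,-0.86,0,0.32],[-0.93,-0.93,0,0.36],[-0.95,-0.95,0,0.4]]
  ],
  "claw": 0
}}

```text
time: 1.1
eef_pos: [0.2923, 0.3433, 0.4044]
orientation: [[-0.039, 0.999, -0.0], [0.999, 0.039, -0.001], [-0.001, -0.001, -1.0]]
force: [0.2, -0.4, 0.4]
gripper_width: 0.044
grasp_force: 0.0
```

```bash
cat > go.py <<'E'
import sys;from h import *;from cell import get_state
def go(x,y,z,yaw):
    s=get_state();R=s["orientation"];p=s["eef_pos"];np.set_printoptions(precision=4,suppress=True)
    cy=np.arctan2(R[1,0],R[0,0]);t=(cy-yaw+np.pi)%(2*np.pi)-np.pi
    print("t",s["time"],"p",p,"yaw",cy,"q",s["joints"],"F",s["force"],"M",s["moment"],"w",s["gripper_width"],s["grasp_force"],"tilt",R[:,2])
    print("norm shift",R.T@(np.array([x,y,z])-p)/.2,"turn",t/np.pi)
if __name__=="__main__": go(*map(float,sys.argv[1:5]))
E
python3 go.py .4987 .167 .30 1.618
python3 - <<'E'
from h import *;import pickle
d=pickle.load(open("d0.pkl","rb"))
for z in(.06,.09,.12,.15): 
    p=toworld(d["top"],[(219,164)],z);print(z,p,proj(d["side"],p))
E
```

```text
t 1.1 p [0.2923 0.3433 0.4044] yaw 1.609921828608286 q [ 0.7123  0.1424  1.8159 -0.0007  1.1845  0.6734] F [ 0.2271 -0.3692  0.4493] M [0.019  0.087  0.0138] w 0.0439787180910772 0.0 tilt [-0.0005 -0.0012 -1.    ]
norm shift [-0.9204  0.9972  0.5224] turn -0.0025713618162697665
0.06 [[0.60105827 0.17798091 0.06      ]] [[218.11219652 242.83009141]]
0.09 [[0.59514319 0.17258398 0.09      ]] [[221.38839126 226.82953453]]
0.12 [[0.58922811 0.16718706 0.12      ]] [[224.77936762 210.38836513]]
0.15 [[0.58331303 0.16179014 0.15      ]] [[228.28678022 193.50774135]]
```

Call:
{"fn": "servo_tool", "kwargs": {
  "targets": [
    [[-0.05,0.05,0,0],[-0.15,0.16,0.03,0],[-0.27,0.29,0.08,0],[-0.39,0.42,0.15,-0.001],[-0.51,0.55,0.22,-0.001],[-0.63,0.68,0.3,-0.002],[-0.75,0.81,0.38,-0.002],[-0.85,0.92,0.46,-0.003],[-0.91,0.985,0.51,-0.003],[-0.92,0.997,0.522,-0.003]]
  ],
  "claw": -0.3
}}

```text
time: 2.1
eef_pos: [0.5003, 0.1694, 0.299]
orientation: [[-0.054, 0.999, -0.002], [0.999, 0.054, -0.0], [-0.0, -0.002, -1.0]]
force: [-0.2, 1.2, -1.0]
gripper_width: 0.0306
grasp_force: 0.0
```

```bash
python3 go.py .4987 .167 .232 1.618
```

```text
t 2.1 p [0.5003 0.1694 0.299 ] yaw 1.6243838282488805 q [ 0.1958  0.3809  1.783  -0.0002  0.9793  0.1423] F [-0.19    1.2408 -0.9659] M [-0.0807  0.061  -0.0128] w 0.030554142319775615 0.0 tilt [-0.0017 -0.0005 -1.    ]
norm shift [-0.0117 -0.0079  0.3352] turn 0.0020320356433180574
```

Call:
{"fn": "servo_tool", "kwargs": {
  "targets": [
    [[0,0,0.02,0],[0,0,0.07,0],[0,0,0.13,0],[0,0,0.19,0],[0,0,0.25,0],[0,0,0.3,0],[0,0,0.33,0],[0,0,0.34,0],[0,0,0.34,0],[0,0,0.34,0]]
  ]
}}

```text
time: 3.1
eef_pos: [0.4997, 0.1705, 0.2325]
orientation: [[-0.056, 0.998, 0.001], [0.998, 0.056, 0.0], [0.0, 0.001, -1.0]]
force: [0.0, -0.2, 0.2]
gripper_width: 0.0312
grasp_force: 0.0
```

```bash
python3 go.py .4987 .167 .232 1.618; python3 - <<'E'
from cell import *;import cv2
r=get_image("side")["image"][:,:,::-1];cv2.imwrite("pics/s1.png",cv2.resize(r[190:330,200:380],(771,600),interpolation=cv2.INTER_CUBIC))
E
```

```text
t 3.1 p [0.4997 0.1705 0.2325] yaw 1.6264610881207793 q [ 0.198   0.4788  1.8393 -0.0001  0.8229  0.1424] F [ 0.0288 -0.2048  0.1513] M [-0.0709  0.0733 -0.0223] w 0.031173907594935945 0.0 tilt [ 0.0006  0.     -1.    ]
norm shift [-0.0173 -0.0059  0.0026] turn 0.002693247996716241
```

View pics/s1.png

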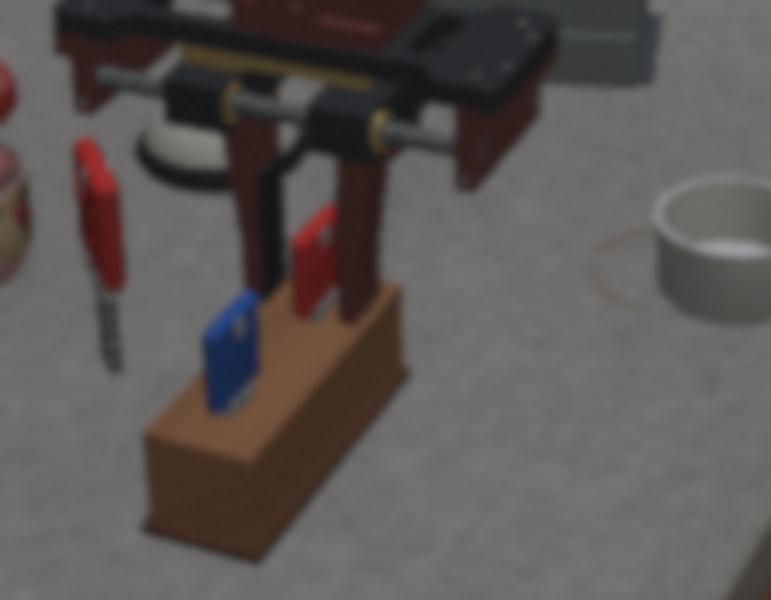

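The fingers (centred near (310,240) in the crop) stand either side of the red head at (315,262), and the blue key at (232,350) is clear. Next I correct the small offset and close.

Call:
{"fn": "servo_tool", "kwargs": {
  "targets": [
    [[-0.008,-0.003,0,0.001],[-0.017,-0.006,0,0.003],[-0.017,-0.006,0,0.003],[-0.017,-0.006,0,0.003],[-0.017,-0.006,0,0.003],[-0.017,-0.006,0,0.003],[-0.017,-0.006,0,0.003],[-0.017,-0.006,0,0.003],[-0.017,-0.006,0,0.003],[-0.017,-0.006,0,0.003]]
  ]
}}

```text
time: 4.15
eef_pos: [0.4984, 0.1671, 0.2322]
orientation: [[-0.046, 0.999, -0.0], [0.999, 0.046, -0.0], [-0.0, -0.0, -1.0]]
force: [-0.8, 0.8, 0.2]
gripper_width: 0.0311
grasp_force: 0.0
```

Call:
{"fn": "servo_tool", "kwargs": {
  "targets": [
    [[0,0,0,0],[0,0,0,0],[0,0,0,0],[0,0,0,0],[0,0,0,0],[0,0,0,0],[0,0,0,0],[0,0,0,0],[0,0,0,0],[0,0,0,0]]
  ],
  "claw": -1,
  "squeeze": 40
}}

```text
time: 5.15
eef_pos: [0.4984, 0.167, 0.2322]
orientation: [[-0.046, 0.999, -0.0], [0.999, 0.046, -0.0], [-0.0, -0.0, -1.0]]
force: [0.8, 1.0, 0.1]
gripper_width: 0.0078
grasp_force: 40.0
```

```bash
python3 go.py .4987 .167 .32 1.618
```

```text
t 5.15 p [0.4984 0.167  0.2322] yaw 1.6170908282064016 q [ 0.1919  0.477   1.8443 -0.0001  0.8202  0.1457] F [0.8409 0.9585 0.0555] M [-0.0551  0.0149 -0.0002] w 0.007844707684190336 40.00004053115845 tilt [-0.     -0.0001 -1.    ]
norm shift [-0.0003  0.0014 -0.4388] turn -0.0002893983701418535
```

Call:
{"fn": "servo_tool", "kwargs": {
  "targets": [
    [[0,0,-0.02,0],[0,0,-0.06,0],[0,0,-0.11,0],[0,0,-0.17,0],[0,0,-0.23,0],[0,0,-0.29,0],[0,0,-0.35,0],[0,0,-0.4,0],[0,0,-0.43,0],[0,0,-0.44,0]]
  ]
}}

```text
time: 6.15
eef_pos: [0.4986, 0.1671, 0.3211]
orientation: [[-0.046, 0.999, 0.001], [0.999, 0.046, 0.0], [0.0, 0.001, -1.0]]
force: [0.7, 1.0, -0.9]
gripper_width: 0.0078
grasp_force: 40.0
```

```bash
python3 go.py .5283 -.003 .32 1.753;  python3 go.py .5583 -.1733 .32 1.888
```

```text
t 6.15 p [0.4986 0.1671 0.3211] yaw 1.6171409819047964 q [ 0.192   0.3479  1.7674 -0.0001  1.0252  0.1457] F [ 0.6619  1.0088 -0.9456] M [-0.082   0.0003  0.0432] w 0.007830813981859279 39.99987602233887 tilt [ 0.0011  0.0001 -1.    ]
norm shift [-0.8565  0.1089  0.0055] turn -0.04324526858692579
t 6.15 p [0.4986 0.1671 0.3211] yaw 1.6171409819047964 q [ 0.192   0.3479  1.7674 -0.0001  1.0252  0.1457] F [ 0.6619  1.0088 -0.9456] M [-0.082   0.0003  0.0432] w 0.007830813981859279 39.99987602233887 tilt [ 0.0011  0.0001 -1.    ]
norm shift [-1.714   0.2193  0.0055] turn -0.08621710322173746
```

Call:
{"fn": "servo_tool", "kwargs": {
  "targets": [
    [[-0.04,0.005,0,-0.005],[-0.12,0.015,0,-0.01],[-0.22,0.03,0,-0.02],[-0.33,0.04,0,-0.03],[-0.44,0.055,0,-0.04],[-0.55,0.07,0,-0.05],[-0.66,0.085,0,-0.06],[-0.77,0.1,0,-0.07],[-0.88,0.11,0,-0.08],[-0.98,0.125,0,-0.086]]
  ]
}}

```text
time: 7.15
eef_pos: [0.5323, -0.0286, 0.3198]
orientation: [[-0.312, 0.95, -0.001], [0.95, 0.312, 0.0], [0.0, -0.001, -1.0]]
force: [0.9, 0.6, -1.3]
gripper_width: 0.0077
grasp_force: 40.0
```

```bash
python3 go.py .5583 -.1733 .32 1.888
```

```text
t 7.15 p [ 0.5323 -0.0286  0.3198] yaw 1.888205507346482 q [-0.1832  0.3594  1.7524 -0.0002  1.0311 -0.5005] F [ 0.8721  0.6383 -1.3111] M [-0.0851  0.0337 -0.0285] w 0.007714554522721736 40.00038743019104 tilt [-0.0013  0.0001 -1.    ]
norm shift [-0.7282 -0.1023 -0.0015] turn 6.541502006874304e-05
```

Call:
{"fn": "servo_tool", "kwargs": {
  "targets": [
    [[-0.1,-0.014,0,0],[-0.2,-0.028,0,0],[-0.31,-0.043,0,0],[-0.42,-0.058,0,0],[-0.53,-0.074,0,0],[-0.62,-0.086,0,0],[-0.68,-0.095,0,0],[-0.72,-0.101,0,0],[-0.725,-0.102,0,0],[-0.725,-0.102,0,0]]
  ]
}}

```text
time: 8.15
eef_pos: [0.5581, -0.1714, 0.3202]
orientation: [[-0.311, 0.95, -0.0], [0.95, 0.311, 0.0], [0.001, -0.0, -1.0]]
force: [0.1, -0.6, 0.4]
gripper_width: 0.0079
grasp_force: 40.0
```

```bash
python3 go.py .5583 -.1733 .295 1.888; python3 - <<'E'
from cell import *;import cv2,numpy as np
a=get_image("side")["image"][:,:,::-1];b=get_image("top")["image"][:,:,::-1]
c=np.vstack([cv2.resize(a[90:230,240:420],(771,300*2),interpolation=cv2.INTER_CUBIC)])
cv2.imwrite("pics/s2.png",c);cv2.imwrite("pics/t2.png",b)
E
```

```text
t 8.15 p [ 0.5581 -0.1714  0.3202] yaw 1.8872925425476303 q [-0.4163  0.4234  1.6407  0.0002  1.0781 -0.7329] F [ 0.1062 -0.5507  0.4271] M [-0.0329  0.0574  0.02  ] w 0.007879800341653819 39.999897480010986 tilt [-0.0005  0.0004 -1.    ]
norm shift [-0.0096 -0.0019  0.1258] turn -0.000225190701143627
```

View pics/s2.png

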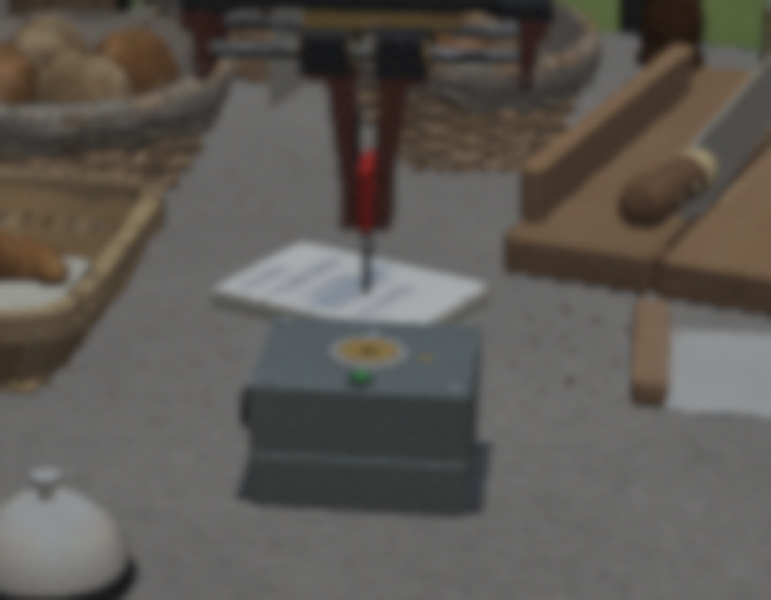

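The key hangs upright with its blade tip at (365,292) in the crop, right above the keyhole at (368,350), and the blade lines up with the slot. Lowering into the funnel now.

Call:
{"fn": "servo_tool", "kwargs": {
  "targets": [
    [[-0.009,-0.002,0.02,0],[-0.009,-0.002,0.06,0],[-0.009,-0.002,0.1,0],[-0.009,-0.002,0.13,0],[-0.009,-0.002,0.15,0],[-0.009,-0.002,0.165,0],[-0.009,-0.002,0.175,0],[-0.009,-0.002,0.181,0],[-0.009,-0.002,0.181,0],[-0.009,-0.002,0.181,0]]
  ]
}}

```text
time: 9.25
eef_pos: [0.5585, -0.1736, 0.2843]
orientation: [[-0.311, 0.95, 0.0], [0.95, 0.311, -0.0], [-0.0, 0.0, -1.0]]
force: [-0.2, 0.4, 0.2]
gripper_width: 0.0077
grasp_force: 40.0
```

```bash
python3 go.py .5583 -.1733 .2807 1.888
```

```text
t 9.25 p [ 0.5585 -0.1736  0.2843] yaw 1.8873430971109635 q [-0.4194  0.4684  1.6714 -0.0001  1.0014 -0.7359] F [-0.1769  0.4427  0.1852] M [-0.0983  0.025  -0.0576] w 0.007677233056994556 39.99992072582245 tilt [ 0.0004 -0.0002 -1.    ]
norm shift [ 0.0017 -0.0007  0.018 ] turn -0.00020909868384305516
```

Call:
{"fn": "servo_tool", "kwargs": {
  "targets": [
    [[0,0,0.004,0],[0,0,0.008,0],[0,0,0.012,0],[0,0,0.016,0],[0,0,0.02,0],[0,0,0.024,0],[0,0,0.028,0],[0,0,0.03,0],[0,0,0.03,0],[0,0,0.03,0]]
  ]
}}

```text
time: 10.25
eef_pos: [0.5586, -0.1736, 0.2796]
orientation: [[-0.311, 0.95, 0.001], [0.95, 0.311, -0.001], [-0.001, 0.001, -1.0]]
force: [-2.4, 0.8, 12.2]
gripper_width: 0.0076
grasp_force: 40.0
```

```bash
python3 go.py .5583 -.1733 .2807 1.888
```

```text
t 10.25 p [ 0.5586 -0.1736  0.2796] yaw 1.8873423183086255 q [-0.4193  0.4744  1.6755 -0.0001  0.9903 -0.7358] F [-2.4171  0.7669 12.189 ] M [0.1615 0.5227 0.0029] w 0.007622342201227067 40.00265657901764 tilt [ 0.0012 -0.0007 -1.    ]
norm shift [ 0.0021 -0.0011 -0.0056] turn -0.00020934658432653793
```

Call:
{"fn": "servo_tool", "kwargs": {
  "targets": [
    [[0,0,-0.013,0],[0,0,-0.013,0.046],[0,0,-0.013,0.092],[0,0,-0.013,0.138],[0,0,-0.013,0.184],[0,0,-0.013,0.223],[0,0,-0.013,0.223],[0,0,-0.013,0.176],[0,0,-0.005,0.176],[0,0,0.003,0.176]]
  ]
}}

```text
time: 11.25
eef_pos: [0.5583, -0.1735, 0.2773]
orientation: [[0.236, 0.972, -0.0], [0.972, -0.236, 0.0], [0.0, -0.0, -1.0]]
force: [-0.5, 0.0, -0.7]
gripper_width: 0.0078
grasp_force: 40.0
```

```bash
python3 go.py .5583 -.1733 .2807 1.888
```

```text
t 11.25 p [ 0.5583 -0.1735  0.2773] yaw 1.3327777888938865 q [-0.4194  0.4774  1.6775 -0.0001  0.9871 -0.1813] F [-0.4526  0.0308 -0.6797] M [-0.0373  0.2278 -0.0334] w 0.007760576461702769 39.999693632125854 tilt [-0.0004  0.0001 -1.    ]
norm shift [ 0.0009 -0.0002 -0.0172] turn -0.17673271882389963
```

Call:
{"fn": "servo_tool", "kwargs": {
  "targets": [
    [[0,0,0.005,0],[0,0,0.013,-0.046],[0,0,0.013,-0.092],[0,0,0.013,-0.138],[0,0,0.013,-0.184],[0,0,0.013,-0.23],[0,0,0.013,-0.276],[0,0,0.013,-0.322],[0,0,0.013,-0.368],[0,0,0.013,-0.4]]
  ]
}}

```text
time: 12.25
eef_pos: [0.5582, -0.1734, 0.2745]
orientation: [[-0.854, 0.52, -0.001], [0.52, 0.854, 0.0], [0.001, 0.0, -1.0]]
force: [0.3, 0.5, -1.5]
gripper_width: 0.0078
grasp_force: 40.0
```

Call:
{"fn": "servo_tool", "kwargs": {
  "targets": [
    [[0,0,0,0],[0,0,0,0.024],[0,0,0,0.048],[0,0,0,0.048],[0,0,0.005,0.048],[0,0,0.009,0.048],[0,0,0.013,0.048],[0,0,0.017,0.048],[0,0,0.017,0.048],[0,0,0.017,0.048]]
  ]
}}

```text
time: 13.25
eef_pos: [0.5584, -0.1736, 0.2714]
orientation: [[-0.764, 0.645, -0.0], [0.645, 0.764, -0.0], [-0.0, -0.0, -1.0]]
force: [-0.4, -0.4, -1.0]
gripper_width: 0.0077
grasp_force: 40.0
```

```bash
python3 go.py .5583 -.1733 .2667 1.888
```

```text
t 13.25 p [ 0.5584 -0.1736  0.2714] yaw 2.440314849306021 q [-0.4194  0.485   1.682  -0.0001  0.9746 -1.2888] F [-0.3817 -0.3641 -1.0144] M [-0.0128  0.0174 -0.0087] w 0.00772337703454859 39.99980986118317 tilt [-0.0001 -0.0001 -1.    ]
norm shift [0.0012 0.0006 0.0237] turn 0.17580727682021707
```

Call:
{"fn": "servo_tool", "kwargs": {
  "targets": [
    [[0,0,0.005,0.046],[0,0,0.013,0.092],[0,0,0.015,0.138],[0,0,0.015,0.184],[0,0,0.015,0.224],[0,0,0.015,0.2],[0,0,0.015,0.176],[0,0,0.015,0.176],[0,0,0.022,0.176],[0,0,0.03,0.176]]
  ]
}}

```text
time: 14.25
eef_pos: [0.5584, -0.1736, 0.2654]
orientation: [[-0.31, 0.951, 0.0], [0.951, 0.31, -0.0], [-0.0, 0.0, -1.0]]
force: [0.2, -0.1, -0.3]
gripper_width: 0.0078
grasp_force: 40.0
```

```bash
python3 go.py .5583 -.1733 .2572 1.888
```

```text
t 14.25 p [ 0.5584 -0.1736  0.2654] yaw 1.8859363806108658 q [-0.4194  0.493   1.6868 -0.0002  0.9616 -0.7344] F [ 0.1706 -0.0609 -0.3392] M [-0.0888  0.0471 -0.0565] w 0.007808597138870239 39.99989569187164 tilt [ 0.0001 -0.0002 -1.    ]
norm shift [ 0.0014 -0.0002  0.0411] turn -0.0006568704528820194
```

Now 21.8 mm deep with no force, so the blade has started into the rotor. Pressing home.

Call:
{"fn": "servo_tool", "kwargs": {
  "targets": [
    [[0,0,0.008,0],[0,0,0.016,0],[0,0,0.022,0],[0,0,0.028,0],[0,0,0.034,0],[0,0,0.039,0],[0,0,0.044,0],[0,0,0.048,0],[0,0,0.048,0],[0,0,0.048,0]]
  ]
}}

```text
time: 15.25
eef_pos: [0.5585, -0.1736, 0.2564]
orientation: [[-0.311, 0.95, 0.0], [0.95, 0.311, -0.0], [-0.0, 0.0, -1.0]]
force: [-2.0, 0.5, 4.6]
gripper_width: 0.0078
grasp_force: 40.0
```

```bash
python3 go.py .5583 -.1733 .2572 1.888
```

```text
t 15.25 p [ 0.5585 -0.1736  0.2564] yaw 1.8874523828285996 q [-0.4194  0.5051  1.6937 -0.0003  0.9423 -0.7359] F [-1.9875  0.4871  4.6112] M [-0.0378  0.3287  0.0179] w 0.007839243813147096 40.001174211502075 tilt [ 0.0003 -0.0004 -1.    ]
norm shift [ 0.0017 -0.0002 -0.0041] turn -0.00017431195950071352
```

Call:
{"fn": "servo_tool", "kwargs": {
  "targets": [
    [[0,0,0,0.02],[0,0,0,0.06],[0,0,0,0.1],[0,0,0,0.145],[0,0,0,0.19],[0,0,0,0.235],[0,0,0,0.28],[0,0,0,0.325],[0,0,0,0.37],[0,0,0,0.41]]
  ]
}}

```text
time: 16.25
eef_pos: [0.5577, -0.1735, 0.2563]
orientation: [[0.829, 0.56, -0.002], [0.56, -0.829, 0.0], [-0.001, -0.001, -1.0]]
force: [-4.3, -0.7, 7.8]
gripper_width: 0.0078
grasp_force: 40.0
```

Call:
{"fn": "servo_tool", "kwargs": {
  "targets": [
    [[0,0,0,0.03],[0,0,0,0.055],[0,0,0,0.075],[0,0,0,0.09],[0,0,0,0.1],[0,0,0,0.1],[0,0,0,0.1],[0,0,0,0.1],[0,0,0,0.1],[0,0,0,0.1]]
  ]
}}

```text
time: 17.25
eef_pos: [0.5577, -0.1734, 0.2563]
orientation: [[0.96, 0.282, -0.002], [0.282, -0.96, 0.0], [-0.002, -0.001, -1.0]]
force: [-3.9, 0.1, 8.2]
gripper_width: 0.0077
grasp_force: 40.0
```

```bash
python3 go.py .5583 -.1733 .2572 0.317; python3 - <<'E'
from cell import *;import cv2,numpy as np
a=get_image("side")["image"][:,:,::-1]
cv2.imwrite("pics/s3.png",cv2.resize(a[110:230,250:410],(800,600),interpolation=cv2.INTER_CUBIC))
E
```

```text
t 17.25 p [ 0.5577 -0.1734  0.2563] yaw 0.2854963812880082 q [-0.4195  0.5048  1.6946 -0.0007  0.9439  0.8662] F [-3.908   0.1144  8.212 ] M [0.1384 0.874  0.1286] w 0.007744901658363902 40.00319838523865 tilt [-0.0018  0.0002 -1.    ]
norm shift [ 0.003   0.0004 -0.0044] turn -0.010027913286591616
```

View pics/s3.png

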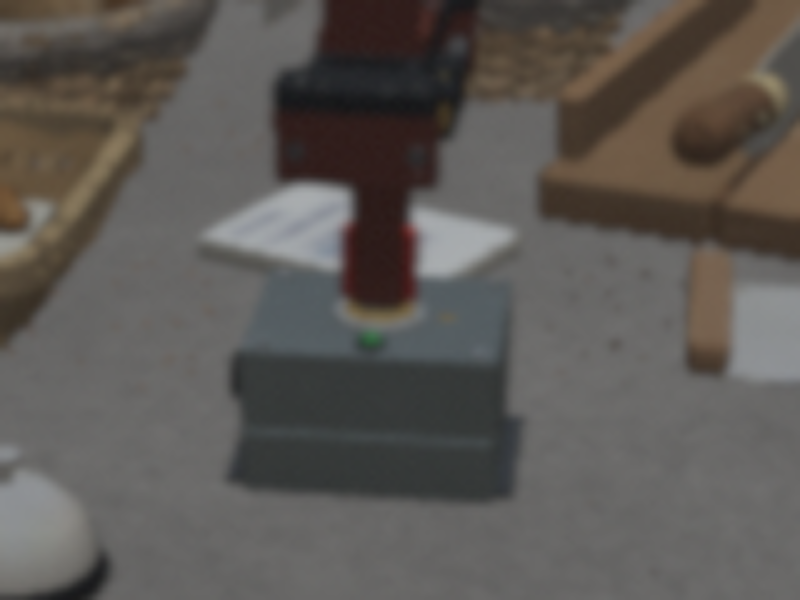

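The red head at (380,265) is turned a quarter, broadside to the camera, and sits down on the lock face at (380,312). The grip is 40 N, the axial push is 8 N and the tool has turned 1.60 rad. Handing in.

```bash
python3 -c "
from cell import *
print(sign_off()); s=get_state(); print(s['time'],s['eef_pos'],s['force'],s['grasp_force'])"
```

```text
the job is handed in; nothing more can be done
None
the job is handed in; nothing more can be done
```

I handed the job in with the red key fully home in the lock, turned about 1.60 rad clockwise and still held at 40 N; the hand-in gave no verdict, and rotor angle and undisturbed items weren't measured directly.

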